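Store the pill box behind the flip stop of a glass shelf insert

TASK

Flip the red stop down across the lane of the glass shelf insert, then take the steel pill box out of the teal tray and lay it lid up in the lane between the yellow-gripped pusher and the stop, lowering it all the way to the lane floor before letting go (the tray leaves only its long sides free and the lane only its ends, so set it down on the cork mat and change grip). Last, slide the pusher by its yellow grip until the box is held snugly between pusher and stop, let go, and leave everything else on the vanity where it is.

Things in the scene. Friction and masses are not known exactly. Their poses are not given: they have to be found in the camera images.
- shelf: Fixed glass and aluminium shelf insert, 230 (x) x 60 mm. Origin: centre of its underside. Lane along x, floor 25 mm up, between two rails 50 mm apart inside (y -25 to +25), their lips splayed outward above 45 mm to 53 mm up, 60 mm apart. Red stop at the +x end, hinged on the +y rail; yellow pusher grip outside the -y rail. A bracket to y +44, 36 mm high stands outside the +y rail by the hinge.
- stop_hinge (a point): Fixed point on the stop's hinge line, at shelf x 100, y +27, z 58 mm; the line is parallel to the shelf's x. The stop swings across the lane (towards the shelf's -y). When down, its face towards the lane is at shelf x = +95 mm and its arm's upper face is 63 mm above the vanity top.
- flag (a joint): Red stop, rad: 0 = up, leaning 5 degrees outward (to the shelf's +y) past upright; 1.66 = fully down, across the lane on both rails (end of travel). Starts 0 to 0.35. Stiff hinge (0.02 N m friction, under 1 N at the tip): stays where left; rigid against pushes along the lane.
- flag_tip (a point): Middle of the free end of the red stop's arm, 54 mm from the hinge line. The arm is 10 x 10 mm in section; a blade 10 mm thick (when down: 10 to 39 mm from the hinge line, to 28 mm below it) closes the lane. Tip about 112 mm above the vanity top when up, 58 mm when down.
- pusher (a joint): Pusher slide, m: 0 = fully back (-x end), grows towards the stop, range 0 to 0.125. Paddle's front face at shelf x = -70 mm + joint, so 165 mm from the stop at 0; at 0.107 the 58 mm box just fills the space. Starts 0.02 to 0.095. About 1.5 N friction; stays where left. Pull it back when there is no room for box and fingers.
- pusher_grip (a point): On the pusher's upright yellow grip, 60 mm above the vanity top; grip 14 mm along the lane, 16 mm across, from 26 to 80 mm up. At shelf y = -48 mm, x = -80 mm + joint; a black bridge (12 mm along the lane, top 63 mm up) joins it to the paddle over the rail. Axes as the shelf's. Clear before and behind it along the lane.
- tray: Fixed teal plastic lens tray, 78 (x) x 234 mm (y), floor 6 mm thick; walls 34 mm high along both long sides (inner faces at x -33 and +33 mm), open at both y ends. Origin: centre of its underside. Pill box, blue lens case and nail clipper lie in it side by side near y = -78, 0, +78 mm in any order, lengths along the tray's x.
- pillbox_center (a point): Centre (half-way up) of the loose steel pill box, 58 (x) x 40 (y) x 24 mm high, 60 to 130 g, snap lid on top (+z). In the tray its ends nearly touch the walls, so only its long sides (40 mm apart) can be gripped; in the lane only its ends (58 mm apart) can.
- mat: Fixed cork mat 140 mm (x) x 90 mm (y), 4 mm thick, clear of things, lying between shelf and tray: room to set the pill box down and change grip (long side of the box along the mat's x). Origin: centre of its underside.
- lens_case: Blue lens case with two round wells, 60 x 33 x 17 mm, in the tray; leave alone.
- nail_clipper: Aluminium nail clipper, 56 x 13 x 10 mm, in the tray; leave alone.
- mug: White ceramic mug, 82 mm wide, 95 mm high, at the back left; leave alone.
- tumbler: Green tumbler, 68 mm wide, 90 mm high, at the back middle; leave alone.
- lotion: Blue lotion bottle, 56 mm wide, 160 mm high, at the back right; leave alone.
- cream_jar: Amber cream jar, 58 mm wide, 45 mm high, in front of the robot between the shelf and the tray; leave alone.
- comb: Orange comb, 150 x 28 x 5 mm, lying near the robot on the left; leave alone.
- tweezers: Steel tweezers, 96 mm long, 7 mm high, lying near the robot on the right; leave alone.
There are look-alikes about, which are no part of the job. What is shaped like the shelf but orange or purple is not meant.

How it is judged:
On the way, in this order (a step that is already met when the one before it is completed fails the run):
1. the red stop is flipped fully down while the pill box is still out of the lane (value of joint flag above 1.58 rad and horizontal distance between pillbox_center and shelf above 0.12 m), for 0.2 s.
2. the pill box lies flat in the lane, lid up, between pusher and stop, let go, with the stop down (value of joint flag above 1.58 rad and contact force between the fingers and pillbox below 0.05 N and y of pillbox_center in the frame of shelf between -0.009 and 0.009 m and z of pillbox_center in the frame of shelf between 0.033 and 0.041 m and angle between pillbox_center's own z axis and vertical below 0.1 rad and x of pillbox_center in the frame of shelf between -0.045 and 0.0685 m), for 0.2 s.
At the end, for the whole second after the job is handed in: The stop is down (joint over 1.58), the pill box lies flat in the lane lid up (tilt under 0.1 rad), its end within 4 mm of the stop, the pusher within 5 mm behind it as far as it goes (joint over 0.102), everything let go and at rest (value of joint flag above 1.58 rad and y of pillbox_center in the frame of shelf between -0.009 and 0.009 m and z of pillbox_center in the frame of shelf between 0.033 and 0.041 m and angle between pillbox_center's own z axis and vertical below 0.1 rad and x of pillbox_center in the frame of shelf between 0.062 and 0.0685 m and value of joint pusher above 0.102 m and contact force between the fingers and pillbox below 0.05 N and linear speed of pillbox below 0.01 m/s and contact force between the fingers and shelf below 0.05 N); the robot touches nothing.
It fails at once if the pill box is let go over the lane before it is down on the lane floor (dropped or left on the rails) (contact force between the fingers and pillbox below 0.05 N and x of pillbox_center in the frame of shelf between -0.14 and 0.14 m and y of pillbox_center in the frame of shelf between -0.05 and 0.05 m and z of pillbox_center in the frame of shelf between 0.046 and 0.3 m).
It fails at once if lens case or nail clipper pushed more than 30 mm from its place or tipped over (distance of any of lens_case, nail_clipper from where it was at the start of the episode above 0.03 m or angle between any of lens_case, nail_clipper's own z axis and vertical above 0.6 rad).
It fails at once if mug, tumbler or lotion bottle pushed more than 30 mm from its place or tipped over (distance of any of mug, tumbler, lotion from where it was at the start of the episode above 0.03 m or angle between any of mug, tumbler, lotion's own z axis and vertical above 0.6 rad).
It fails at once if cream jar, comb or tweezers pushed more than 30 mm from its place or tipped over (distance of any of cream_jar, comb, tweezers from where it was at the start of the episode above 0.03 m or angle between any of cream_jar, comb, tweezers's own z axis and vertical above 0.6 rad).
It also fails if it takes over 72 s, if anything falls off the work surface, if the arm or the gripper's body presses on something with over 40 N, if the wrist force passes 120 N, or if a joint passes its speed limit or range.

ROBOT

A 7-joint arm with a two-finger parallel gripper is mounted at the origin on the work surface. World frame = base frame: x ahead of the robot, y to its left, z up, the work surface at z = 0. Lengths are in m, angles in rad, forces in N, time in s.
With the tool pointing down it reaches from about 0.4 to 0.85 m from the base axis. Payload 10.4 kg.
Tool frame: the origin (TCP) lies on the mounting face of the last link; the fingertips stand r.tips_ahead ahead of it and the grasp point (between the pads) lies 164 mm ahead of it (r.tips_ahead is the distance from the TCP to the fingertips, in m); z points along the fingers, y is the line along which they close (so a half turn about z gives the same grasp; the last joint's range is limited). The gripper opens to 87 mm and grips with 3 to 60 N. Pads are 19 mm wide; open, the fingers measure 117 mm over their backs; the gripper's body (75 mm by 190 mm) begins 51 mm behind the grasp point.
Start: joints at [-1.133, 0.332, -0.065, 1.46, 0.022, 1.35, -0.088], TCP at [0.278, 0.56, 0.405] pointing down, gripper open.
Joint ranges: [-2.6, 2.6], [-0.5, 2.12], [-1.47, 1.34], [0.16, 2.42], [-1.27, 4.41], [0.06, 2.06], [-2.6, 2.6]. Speed limits (rad/s): [2.22, 2.22, 2.79, 2.79, 3.14, 3.14, 3.14].

INTERFACE

Orientations are given as a unit quaternion [x, y, z, w].
In Python, from bench import telemetry, imaging, job, r gives the robot as it stands.
- The arm moves only by the tool move_arm, never from a script. Its argument "steps" is a list of rows, each an object of numbers: "dx", "dy", "dz": the shift along the tool's x, y, z in cm; "spin": the turn about the tool's z in rad. In form: [{"dx": .., "dy": .., "dz": .., "spin": ..}, ...]. A call has 1 to 12 rows; each row shifts and turns the commanded pose from where the row before left it, along the tool's axes as they then stand; what a row does not reach is not made up. A row lasts 1/10 s, in which the tool goes at most 50 mm and 8.59 degrees, less where a joint would pass 70% of its speed; a pose out of reach is approached as far as the arm can. A call with a gripper value outside its range is refused whole. "claw" is the finger opening in cm, from 0 to 8.7, set as the call begins (left out, the last holds). The fingers move at their own pace and stop on an object; "squeeze" is the grip in N (left out, the last holds). Time passes only in rows, so rows that do not move let the fingers close. It gives the time, the measured TCP pose, the force, the opening and the grip force at its end, in the units of the state.
- telemetry.read_state(): the state, without advancing time (a new reading comes with each control period).
- imaging.camera(name): name is "scene" or "top" or "wrist"; returns a dict with "img" (384x512x3 uint8, red, green, blue), "camera_matrix" (3x3 intrinsics, pixels), "R" (3x3) and "t" (3): a world point X has camera coordinates R X + t. Camera axes: x right, y down, z forward; pixel columns grow to the right and rows downward; lengths in m; the calibration is good to about 2 mm. A picture is of the moment at which its call begins. There is no depth.
- job.close_job(): hands the job in; it is judged then, once.
The state is a dict: "time": time; "joint_positions": joint angles; "joint_vel": joint speeds; "joint_torque": joint torques, N m; "ee_pos": TCP position; "eef_rot": TCP orientation; "ft_force": force on the tool from outside, world axes, zero at the start; "torque": the same for the moment, N m; "width": finger opening in m; "grip_force": force on a finger pad.
Only numpy, scipy, OpenCV 4.12 (cv2) and the standard library are available. Lean on these libraries where they do the work, as an engineer would, in place of code of your own. Each camera call takes 0.05 s, during which the arm holds its last target. There are 200 camera calls.

## Working session

There is one attempt and no reset: what is moved stays moved. The work goes in short steps, Python scripts to look and compute and a tool call to move; the robot and the scene stay as the last step left them, time stands still between calls to the robot, and variables do not carry over. Pictures are saved under pics/ and viewed, at most 10 in all, crops included, and the job is handed in when it is done.

Besides the shell and the picture viewer there is one more tool, called after "Request:" as a command line: name --argument value ..., lists and objects as JSON in quotes. move_arm: Moves the arm, as the interface text tells. Its arguments: {"type":"object","properties":{"steps":{"type":"array","items":{"type":"object","properties":{"dx":{"type":"number"},"dy":{"type":"number"},"dz":{"type":"number"},"spin":{"type":"number"}}}},"claw":{"type":"number"},"squeeze":{"type":"number"}},"required":["steps"]}

```bash
ls; mkdir -p pics
python3 - <<'E'
from bench import telemetry, imaging, job, r
import cv2,numpy as np
print(telemetry.read_state(), r.tips_ahead)
for n in ["top","scene"]:
    c=imaging.camera(n); cv2.imwrite(f"pics/{n}0.png",cv2.resize(c["img"][:,:,::-1],(800,600),interpolation=cv2.INTER_CUBIC)); np.savez(f"{n}0.npz",**c)
    print(n,c["camera_matrix"],c["R"],c["t"])
E
```

```text
pics
{'time': 0.0, 'joint_positions': array([-1.13260346,  0.33287827, -0.06464635,  1.46093786,  0.02155634,
        1.34993514, -0.08848014]), 'joint_vel': array([-0.00112014, -0.00128679,  0.00022989, -0.00049204,  0.00148958,
        0.00169578,  0.00047897]), 'joint_torque': array([ 1.06421478e-03, -6.23270202e+01,  2.52293749e-02, -3.89894521e+01,
       -6.12200168e-02,  3.97442188e-02,  1.28635734e-04]), 'ee_pos': array([0.27786714, 0.55968647, 0.40395127]), 'eef_rot': array([ 2.28372945e-01,  9.73573449e-01, -7.18116127e-04, -1.45687810e-04]), 'ft_force': array([-1.04681615,  0.58121145,  0.61756019]), 'torque': array([ 0.0585463 , -0.02880703, -0.00942566]), 'grip_force': 0.0, 'width': 0.08721455238954902} 0.1822
top [[473.05330288   0.         250.40047967]
 [  0.         473.05330288 186.13111332]
 [  0.           0.           1.        ]] [[-5.32819583e-04 -9.99832750e-01 -1.82807935e-02]
 [-9.90559757e-01  3.03364397e-03 -1.37048042e-01]
 [ 1.37080578e-01  1.80351965e-02 -9.90395702e-01]] [0.06205024 0.48023658 1.29413757]
scene [[391.25201282   0.         258.78093338]
 [  0.         391.25201282 194.72983807]
 [  0.           0.           1.        ]] [[ 0.58008628  0.81442127  0.01476184]
 [ 0.62556686 -0.43381807 -0.64843502]
 [-0.52169532  0.38538277 -0.76112687]] [-0.31161893 -0.20579835  1.48875323]
```

View pics/top0.png

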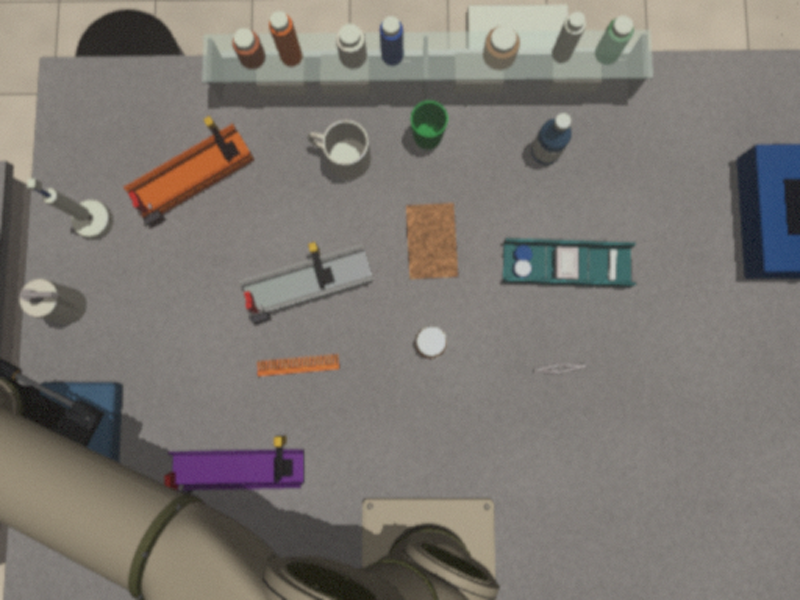

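View pics/scene0.png

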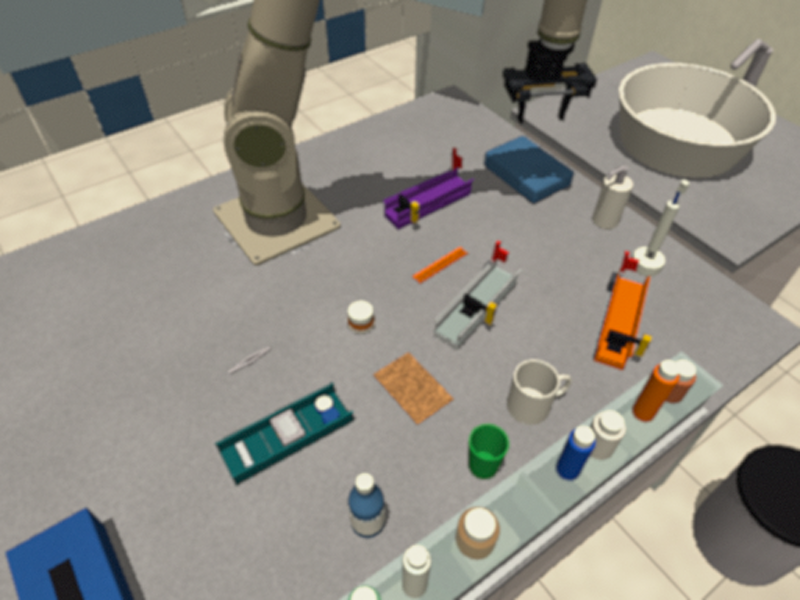

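The top view shows the real shelf (glass) at about (307,282) with the stop at its left end and the yellow grip at (313,247). The mat is at (432,241) and the tray at (568,263), with the pill box in the middle at (567,262).

```bash
cat > h.py <<'E'
import numpy as np, cv2
from bench import telemetry, imaging, job, r
from scipy.spatial.transform import Rotation as Ro
def cam(n,save=None):
    c=imaging.camera(n)
    if save: np.savez(save,**c)
    return c
def px2w(c,uv,z):
    uv=np.atleast_2d(np.array(uv,float)); d=np.c_[uv,np.ones(len(uv))]@np.linalg.inv(c["camera_matrix"]).T@c["R"]
    o=-c["R"].T@c["t"]; return o+d*((z-o[2])/d[:,2])[:,None]
def proj(c,X):
    p=(np.atleast_2d(X)@c["R"].T+c["t"])@c["camera_matrix"].T; return p[:,:2]/p[:,2:]
def blob(c,lo,hi,box=None):
    h=cv2.cvtColor(c["img"],cv2.COLOR_RGB2HSV); m=cv2.inRange(h,np.array(lo),np.array(hi))
    if box: k=np.zeros_like(m); k[box[1]:box[3],box[0]:box[2]]=1; m*=k
    n,l,s,ce=cv2.connectedComponentsWithStats(m); i=1+np.argmax(s[1:,4]); return (l==i).astype(np.uint8),s[i],ce[i]
def plan(pos,yaw,s=None):
    """pos: target TCP xyz; yaw: world direction angle wanted for tool y (mod pi)."""
    s=s or telemetry.read_state(); R=Ro.from_quat(s["eef_rot"]).as_matrix()
    cur=np.arctan2(R[1,1],R[0,1]); d=(yaw-cur+np.pi/2)%np.pi-np.pi/2
    print("ee",s["ee_pos"].round(4),"t",round(s["time"],2),"yawY",round(cur,3),"q7",s["joint_positions"][6].round(2),
     "| tool delta cm",(R.T@(np.array(pos)-s["ee_pos"])*100).round(2),"spin(world-down z => ",(-d).round(3),") F",s["ft_force"].round(1),"w",round(s["width"],4))
E
python3 - <<'E'
from h import *
c=dict(np.load("top0.npz")); S=512/800
f=lambda L,z:px2w(c,np.array(L)*S,z).round(3)
print("lip corners",f([(241,283),(367,249),(372,272),(258,317)],.053))
print("grip",f([(313,247)],.08),"hinge brk",f([(260,318)],.04))
for n,lo,hi,bx,z in[("mat",(5,60,60),(20,255,255),(250,120,300,185),.004),("tray",(80,80,30),(95,255,255),(310,140,420,190),.034)]:
    m,s,ce=blob(c,lo,hi,bx); q=cv2.minAreaRect(cv2.findContours(m,0,1)[0][0]); b=px2w(c,cv2.boxPoints(q),z); print(n,s,b.mean(0).round(4),b.round(3)[:,:2].tolist())
print("pill",f([(567,262),(556,247),(579,247),(579,278),(556,278)],.03),"jar",f([(431,341)],.045),"tumbler",f([(429,118)],.09),"mug",f([(345,140)],.09),"lotion",f([(563,121)],.16))
w=cam("wrist"); s=telemetry.read_state(); R=Ro.from_quat(s["eef_rot"]).as_matrix()
o=-w["R"].T@w["t"]; print("wristcam in tool",R.T@(o-s["ee_pos"]),"axes",(R.T@w["R"].T).round(3),w["camera_matrix"][0])
E
```

```text
lip corners [[0.493 0.328 0.053]
 [0.553 0.104 0.053]
 [0.512 0.095 0.053]
 [0.432 0.296 0.053]]
grip [[0.552 0.197 0.08 ]] hinge brk [[0.431 0.295 0.04 ]]
mat [ 260  130   33   49 1501] [ 0.5793 -0.0123  0.004 ] [[0.648, 0.037], [0.652, -0.055], [0.511, -0.061], [0.507, 0.03]]
tray [367 158  38  25 561] [ 0.525  -0.3188  0.034 ] [[0.494, -0.265], [0.56, -0.269], [0.556, -0.373], [0.49, -0.368]]
pill [[ 0.532 -0.256  0.03 ]
 [ 0.56  -0.237  0.03 ]
 [ 0.56  -0.278  0.03 ]
 [ 0.503 -0.276  0.03 ]
 [ 0.503 -0.235  0.03 ]] jar [[ 0.389 -0.009  0.045]] tumbler [[ 0.782 -0.007  0.09 ]] mug [[0.743 0.142 0.09 ]] lotion [[ 0.748 -0.228  0.16 ]]
wristcam in tool [ 0.07011013 -0.00014762  0.02066552] axes [[ 0.001 -0.966 -0.259]
 [ 1.     0.001  0.   ]
 [ 0.    -0.259  0.966]] [299.63894154   0.         258.78602164]
```

Run:
```python
from h import *
plan([.52,.2,.42],np.radians(105))
```

```text
ee [0.2779 0.5597 0.4042] t 0.15 yawY 1.11 q7 -0.09 | tool delta cm [-37.68 -21.46  -1.56] spin(world-down z =>  -0.723 ) F [-0.1 -0.4  0.1] w 0.0872
```

Request:
move_arm --steps '[{"dx": -3.2,"dy": -1.8,"dz": -0.1},{"dx": -3.2,"dy": -1.8,"dz": -0.1},{"dx": -3.2,"dy": -1.8,"dz": -0.2},{"dx": -3.2,"dy": -1.8,"dz": -0.2},{"dx": -3.2,"dy": -1.8,"dz": -0.2},{"dx": -3.2,"dy": -1.8,"dz": -0.2},{"dx": -3.2,"dy": -1.8,"dz": -0.2},{"dx": -3.2,"dy": -1.8,"dz": -0.2},{"dx": -3.2,"dy": -1.8,"dz": -0.2},{"dx": -3.2,"dy": -1.8},{"dx": -3.0,"dy": -1.8},{"dx": -2.7,"dy": -1.7}]'

```text
$.steps[0]: bad value
```

Request:
move_arm --steps '[{"spin": -0.14},{"spin": -0.14},{"spin": -0.14},{"spin": -0.14},{"spin": -0.14},{"spin": -0.023},{}]' --claw 0

```text
$.steps[0]: bad value
```

Run:
```python
from h import *
plan([.52,.2,.42],np.radians(105))
c=cam("wrist","w1.npz"); cv2.imwrite("pics/w1.png",cv2.resize(c["img"][:,:,::-1],(800,600),interpolation=cv2.INTER_CUBIC))
```

```text
ee [0.2779 0.5597 0.4042] t 0.15 yawY 1.11 q7 -0.09 | tool delta cm [-37.68 -21.46  -1.56] spin(world-down z =>  -0.723 ) F [-0.1 -0.4  0.1] w 0.0872
```

View pics/w1.png

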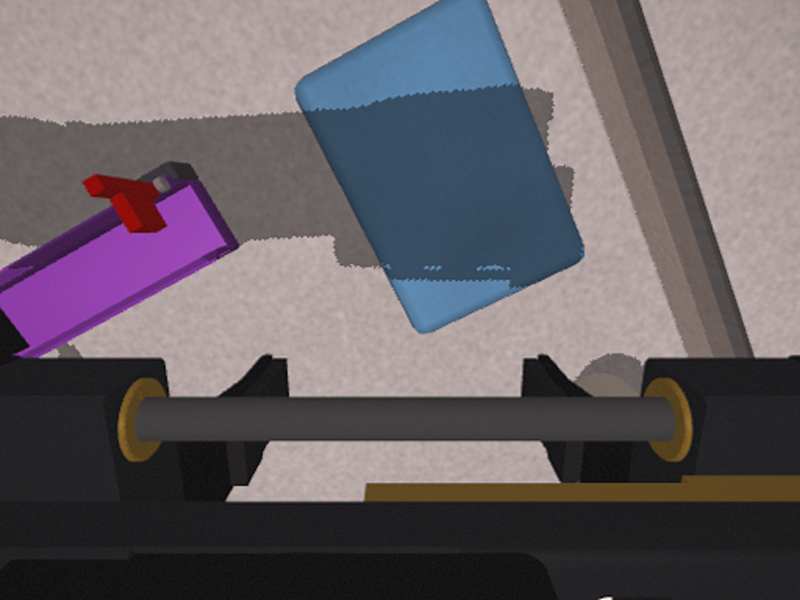

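Request:
move_arm --steps '[{"dx": -3.6,"dy": -1.7,"dz": -0.2,"spin": 0},{"dx": -3.6,"dy": -1.7,"dz": -0.2,"spin": 0},{"dx": -3.6,"dy": -1.7,"dz": -0.2,"spin": 0},{"dx": -3.6,"dy": -1.7,"dz": -0.2,"spin": 0},{"dx": -3.6,"dy": -1.7,"dz": -0.2,"spin": 0},{"dx": -3.6,"dy": -1.7,"dz": -0.2,"spin": 0},{"dx": -3.6,"dy": -1.7,"dz": -0.2,"spin": 0},{"dx": -3.6,"dy": -1.7,"dz": -0.2,"spin": 0},{"dx": -3.6,"dy": -1.7,"dz": 0,"spin": 0},{"dx": -3.6,"dy": -1.5,"dz": 0,"spin": 0},{"dx": -3.6,"dy": 0,"dz": 0,"spin": 0},{"dx": -1.6,"dy": 0,"dz": 0,"spin": 0}]' --claw 0

```text
time: 1.4
ee_pos: [0.5744, 0.2233, 0.4205]
eef_rot: [0.23, 0.973, -0.001, 0.0]
ft_force: [-0.8, 0.3, 0.2]
width: 0.0025
grip_force: 0.0
```

Request:
move_arm --steps '[{"dx": 0,"dy": 0,"dz": 0,"spin": -0.14},{"dx": 0,"dy": 0,"dz": 0,"spin": -0.14},{"dx": 0,"dy": 0,"dz": 0,"spin": -0.14},{"dx": 0,"dy": 0,"dz": 0,"spin": -0.14},{"dx": 0,"dy": 0,"dz": 0,"spin": -0.14},{"dx": 0,"dy": 0,"dz": 0,"spin": -0.023},{"dx": 0,"dy": 0,"dz": 0,"spin": 0}]'

```text
time: 2.1
ee_pos: [0.572, 0.2266, 0.4206]
eef_rot: [-0.13, 0.992, 0.0, -0.0]
ft_force: [-0.1, -0.0, -1.0]
width: 0.0007
grip_force: 0.0
```

Run:
```python
from h import *
plan([.57,.225,.42],np.radians(105))
c=cam("wrist","w1.npz"); cv2.imwrite("pics/w2.png",cv2.resize(c["img"][:,:,::-1],(800,600),interpolation=cv2.INTER_CUBIC))
```

```text
ee [0.572  0.2266 0.4206] t 2.1 yawY 1.831 q7 1.4 | tool delta cm [ 0.24 -0.1   0.06] spin(world-down z =>  -0.002 ) F [-0.1 -0.  -1. ] w 0.0007
```

View pics/w2.png

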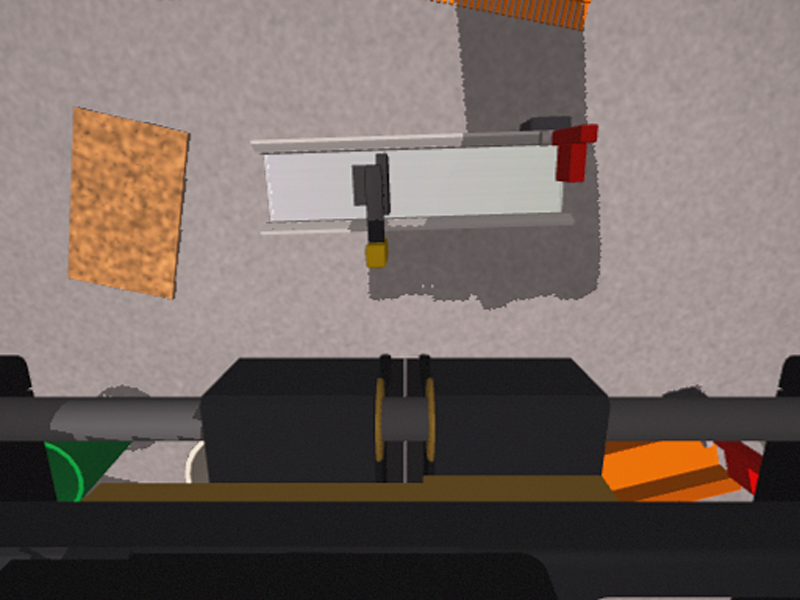

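The wrist view shows the shelf with lip corners at (251,141), (262,234) and (573,224), the grip top at (376,255), the upright stop at (575,150), and the mat at left.

```bash
cat > fit.py <<'E'
from h import *
from scipy.optimize import least_squares
c=dict(np.load("w1.npz")); S=512/800
M=np.array([(-115,30,53),(-115,-30,53),(115,-30,53),(-115,25,25),(-115,-25,25),(115,-25,25)])/1000
uv=np.array([(251,141),(262,234),(573,224),(266,154),(272,221),(562,213)])*S
def T(p,X):
    X=np.atleast_2d(X); a=p[2]; return np.c_[p[0]+np.cos(a)*X[:,0]-np.sin(a)*X[:,1],p[1]+np.sin(a)*X[:,0]+np.cos(a)*X[:,1],X[:,2]]
f=least_squares(lambda p:(proj(c,T(p,M))-uv).ravel(),[.5,.207,1.83]); p=f.x
print("shelf",p.round(4),"res px",f.fun.reshape(-1,2).round(1).tolist())
m,s,ce=blob(c,(20,120,90),(32,255,255),(220,140,260,180)); g=px2w(c,ce,.078)[0]; d=g[:2]-p[:2]
a=p[2]; print("grip top",g.round(4),"local",np.round([np.cos(a)*d[0]+np.sin(a)*d[1],-np.sin(a)*d[0]+np.cos(a)*d[1]],4))
np.save("shelf.npy",p)
m,s,ce=blob(c,(5,80,80),(20,255,255),(30,60,130,200)); q=cv2.minAreaRect(cv2.findContours(m,0,1)[0][0]); b=px2w(c,cv2.boxPoints(q),.004); print("mat",b.mean(0).round(4),b[:,:2].round(3).tolist())
im=cv2.resize(c["img"][:,:,::-1],(800,600),interpolation=cv2.INTER_CUBIC)
for X in np.vstack([M,[[.115,.03,.053]],[[.1,.027,.058]],[[.095,y/1000+.027,.112] for y in(5,)]]): 
    u=proj(c,T(p,X[None]))[0]/S; cv2.circle(im,tuple(int(v) for v in u),2,(255,0,255),-1)
for fl in (0,.1,.2,.35):
    t=fl-np.radians(5); u=proj(c,T(p,[[.1,.027-.054*np.sin(t),.058+.054*np.cos(t)]]))[0]/S; print("flag",fl,u.round(0)); cv2.circle(im,tuple(int(v) for v in u),2,(0,255,0),-1)
cv2.imwrite("pics/fit.png",cv2.resize(im[100:260,230:630],(800,320),interpolation=cv2.INTER_CUBIC))
E
python3 fit.py
```

```text
shelf [0.5003 0.2165 1.8546] res px [[0.7, 1.9], [-0.8, -2.2], [1.3, -0.5], [-1.1, 0.1], [-0.8, 0.0], [0.6, 0.7]]
grip top [0.5525 0.2011 0.078 ] local [-0.0294 -0.0458]
mat [ 0.5799 -0.0122  0.004 ] [[0.663, -0.06], [0.513, -0.058], [0.497, 0.031], [0.647, 0.038]]
flag 0 [593. 123.]
flag 0.1 [592. 133.]
flag 0.2 [591. 143.]
flag 0.35 [589. 157.]
```

View pics/fit.png

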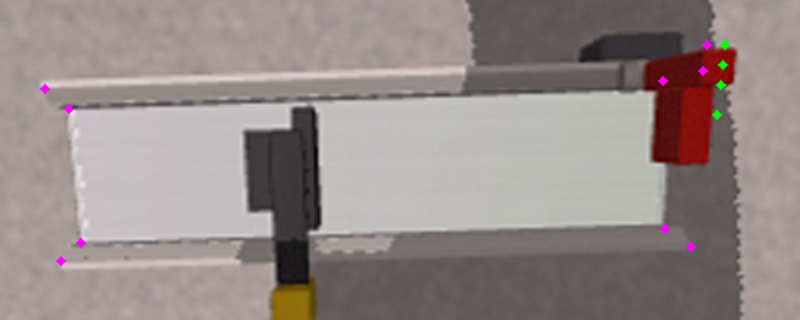

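```bash
cat >> h.py <<'E'
def sh(x,y,z):
    """shelf-frame mm (fingertip) -> TCP world"""
    p=np.load("shelf.npy"); a=p[2]; return np.array([p[0]+(np.cos(a)*x-np.sin(a)*y)/1e3,p[1]+(np.sin(a)*x+np.cos(a)*y)/1e3,z/1e3+r.tips_ahead])
def shloc():
    s=telemetry.read_state(); p=np.load("shelf.npy"); a=p[2]; d=s["ee_pos"][:2]-p[:2]
    print("t",round(s["time"],2),"shelf-frame tip mm",np.round([1e3*(np.cos(a)*d[0]+np.sin(a)*d[1]),1e3*(-np.sin(a)*d[0]+np.cos(a)*d[1]),1e3*(s["ee_pos"][2]-r.tips_ahead)],1),"F",s["ft_force"].round(1))
E
python3 -c "
from h import *
plan(sh(100,58,95),1.8546); shloc()"
```

```text
ee [0.5721 0.2264 0.4207] t 2.15 yawY 1.83 q7 1.4 | tool delta cm [13.24 10.73 14.35] spin(world-down z =>  -0.025 ) F [-0.8 -0.1  1.1] w 0.0005
t 2.15 shelf-frame tip mm [-10.6 -71.7 238.5] F [-0.8 -0.1  1.1]
```

Request:
move_arm --steps '[{"dx": 2.2,"dy": 1.8,"dz": 0,"spin": -0.025},{"dx": 2.2,"dy": 1.8,"dz": 0,"spin": 0},{"dx": 2.2,"dy": 1.8,"dz": 0,"spin": 0},{"dx": 2.2,"dy": 1.8,"dz": 0,"spin": 0},{"dx": 2.2,"dy": 1.8,"dz": 0,"spin": 0},{"dx": 2.2,"dy": 1.8,"dz": 0,"spin": 0},{"dx": 0,"dy": 0,"dz": 3.5,"spin": 0},{"dx": 0,"dy": 0,"dz": 3.5,"spin": 0},{"dx": 0,"dy": 0,"dz": 3.5,"spin": 0},{"dx": 0,"dy": 0,"dz": 3.5,"spin": 0},{"dx": 0,"dy": 0,"dz": 0,"spin": 0}]'

```text
time: 3.25
ee_pos: [0.4139, 0.2921, 0.2768]
eef_rot: [-0.142, 0.99, -0.002, -0.003]
ft_force: [-1.6, -1.3, 0.3]
width: 0.0
grip_force: 0.0
```

```bash
python3 -c "
from h import *
plan(sh(100,58,95),1.8546); shloc()"
```

```text
ee [0.4139 0.2921 0.2768] t 3.25 yawY 1.856 q7 1.15 | tool delta cm [-0.38  0.33 -0.04] spin(world-down z =>  0.001 ) F [-1.6 -1.3  0.3] w 0.0
t 3.25 shelf-frame tip mm [96.7 61.8 94.6] F [-1.6 -1.3  0.3]
```

Request:
move_arm --steps '[{"dx": -2.0,"dy": 0.3,"dz": 0.1,"spin": 0},{"dx": -1.0,"dy": 0,"dz": 0,"spin": 0},{"dx": -0.8,"dy": 0,"dz": 0.2,"spin": 0},{"dx": -0.8,"dy": 0,"dz": 0.5,"spin": 0},{"dx": -0.7,"dy": 0,"dz": 0.6,"spin": 0},{"dx": -0.5,"dy": 0,"dz": 0.8,"spin": 0},{"dx": -0.5,"dy": 0,"dz": 0.7,"spin": 0},{"dx": -0.4,"dy": 0,"dz": 0.2,"spin": 0},{"dx": -0.2,"dy": 0,"dz": 0.15,"spin": 0},{"dx": 0,"dy": 0,"dz": 0,"spin": 0},{"dx": 0,"dy": 0,"dz": 0,"spin": 0}]'

```text
time: 4.35
ee_pos: [0.4806, 0.3155, 0.2484]
eef_rot: [-0.143, 0.99, 0.0, 0.0]
ft_force: [-0.2, -0.1, -0.3]
width: 0.0004
grip_force: 0.0
```

```bash
python3 -c "
from h import *
shloc()"
```

```text
t 4.35 shelf-frame tip mm [100.5  -8.8  66.2] F [-0.2 -0.1 -0.3]
```

Request:
move_arm --steps '[{"dx": 0,"dy": 0,"dz": 0.3,"spin": 0},{"dx": 0,"dy": 0,"dz": 0.2,"spin": 0},{"dx": 0,"dy": 0,"dz": 0,"spin": 0},{"dx": 0,"dy": 0,"dz": 0,"spin": 0}]'

```text
time: 4.75
ee_pos: [0.4808, 0.3156, 0.2452]
eef_rot: [-0.143, 0.99, 0.0, 0.001]
ft_force: [-5.2, -3.1, 16.3]
width: 0.0007
grip_force: 8.3
```

Request:
move_arm --steps '[{"dx": 0,"dy": 0,"dz": -2.5,"spin": 0},{"dx": 0,"dy": 0,"dz": -3,"spin": 0},{"dx": -0.6,"dy": -2.2,"dz": 0,"spin": 0},{"dx": -0.7,"dy": -2.2,"dz": 0,"spin": 0},{"dx": -0.7,"dy": -2.2,"dz": 0,"spin": 0},{"dx": -0.7,"dy": -2.2,"dz": 0,"spin": 0},{"dx": -0.6,"dy": -2.2,"dz": 0,"spin": 0},{"dx": -0.6,"dy": -2.0,"dz": 0,"spin": 0},{"dx": 0,"dy": 0,"dz": 0,"spin": 0}]' --claw 5 --squeeze 15

```text
time: 5.65
ee_pos: [0.5562, 0.1985, 0.2982]
eef_rot: [-0.141, 0.99, -0.001, 0.0]
ft_force: [0.3, -0.2, -0.2]
width: 0.0493
grip_force: 0.0
```

```bash
python3 -c "
from h import *
shloc(); plan(sh(-29.4,-48,45),1.8546)"
```

```text
t 5.65 shelf-frame tip mm [-32.9 -48.7 116. ] F [ 0.3 -0.2 -0.2]
ee [0.5562 0.1985 0.2982] t 5.65 yawY 1.854 q7 1.46 | tool delta cm [0.07 0.36 7.1 ] spin(world-down z =>  -0.001 ) F [ 0.3 -0.2 -0.2] w 0.0493
```

Descend, close, pull back 40 mm in one go.

Request:
move_arm --steps '[{"dx": 0,"dy": 0.3,"dz": 0,"spin": 0},{"dx": 0,"dy": 0,"dz": 2.5,"spin": 0},{"dx": 0,"dy": 0,"dz": 2.5,"spin": 0},{"dx": 0,"dy": 0,"dz": 2.1,"spin": 0},{"dx": 0,"dy": 0,"dz": 0,"spin": 0}]'

```text
time: 6.15
ee_pos: [0.5522, 0.2058, 0.2244]
eef_rot: [-0.144, 0.99, -0.0, -0.003]
ft_force: [0.2, 0.4, -0.2]
width: 0.0499
grip_force: 0.0
```

Request:
move_arm --steps '[{"dx": 0,"dy": 0,"dz": 0,"spin": 0},{"dx": 0,"dy": 0,"dz": 0,"spin": 0},{"dx": 0,"dy": 0,"dz": 0,"spin": 0},{"dx": 0,"dy": 0,"dz": 0,"spin": 0}]' --claw 0.5

```text
time: 6.55
ee_pos: [0.5542, 0.2049, 0.2282]
eef_rot: [-0.143, 0.99, 0.0, 0.001]
ft_force: [0.7, -1.1, -0.4]
width: 0.0256
grip_force: 0.0
```

```bash
python3 -c "
from h import *
shloc(); print(telemetry.read_state()['width'])"
```

```text
t 6.55 shelf-frame tip mm [-26.3 -48.5  46. ] F [ 0.7 -1.1 -0.4]
0.025619332923421292
```

Request:
move_arm --steps '[{"dx": 0,"dy": 0,"dz": 0,"spin": 0},{"dx": 0,"dy": 0,"dz": 0,"spin": 0},{"dx": 0,"dy": 0,"dz": 0,"spin": 0},{"dx": 0,"dy": 0,"dz": 0,"spin": 0}]'

```text
time: 6.95
ee_pos: [0.5543, 0.2045, 0.2276]
eef_rot: [-0.143, 0.99, 0.0, 0.0]
ft_force: [1.3, -1.7, 4.8]
width: 0.0137
grip_force: 15.0
```

Request:
move_arm --steps '[{"dx": 0,"dy": -0.8,"dz": 0,"spin": 0},{"dx": 0,"dy": -0.8,"dz": 0,"spin": 0},{"dx": 0,"dy": -0.8,"dz": 0,"spin": 0},{"dx": 0,"dy": -0.8,"dz": 0,"spin": 0},{"dx": 0,"dy": -0.8,"dz": 0,"spin": 0},{"dx": 0,"dy": 0,"dz": 0,"spin": 0}]'

```text
time: 7.55
ee_pos: [0.5661, 0.1647, 0.2276]
eef_rot: [-0.142, 0.99, -0.0, 0.001]
ft_force: [1.4, -1.3, 5.4]
width: 0.0137
grip_force: 15.0
```

```bash
python3 -c "
from h import *
shloc(); print(telemetry.read_state()['width'])"
```

```text
t 7.55 shelf-frame tip mm [-68.2 -48.7  45.4] F [ 1.4 -1.3  5.4]
0.0137367378495872
```

Request:
move_arm --steps '[{"dx": 0,"dy": 0,"dz": 0,"spin": 0},{"dx": 0,"dy": 0,"dz": 0,"spin": 0},{"dx": 0,"dy": 0,"dz": 0,"spin": 0},{"dx": 0,"dy": 0,"dz": -4,"spin": 0},{"dx": 0,"dy": 0,"dz": -4,"spin": 0},{"dx": 0,"dy": 0,"dz": -4,"spin": 0},{"dx": 0,"dy": 0,"dz": -4,"spin": 0},{"dx": 0,"dy": 0,"dz": -2,"spin": 0.1},{"dx": 0,"dy": 0,"dz": 0,"spin": 0.1},{"dx": 0,"dy": 0,"dz": 0,"spin": 0.1}]' --claw 4

```text
time: 8.55
ee_pos: [0.5652, 0.1665, 0.4078]
eef_rot: [0.008, 1.0, 0.0, 0.0]
ft_force: [-0.5, -0.7, -0.8]
width: 0.0396
grip_force: 0.0
```

```bash
python3 -c "
from h import *
shloc(); plan([.60,-.25,.42],np.radians(90))"
```

```text
t 8.55 shelf-frame tip mm [-66.2 -48.4 225.6] F [-0.5 -0.7 -0.8]
ee [0.5652 0.1665 0.4078] t 8.55 yawY 1.554 q7 1.22 | tool delta cm [ -4.16 -41.59  -1.24] spin(world-down z =>  -0.017 ) F [-0.5 -0.7 -0.8] w 0.0396
```

Request:
move_arm --steps '[{"dx": -0.4,"dy": -3.5,"dz": -0.1,"spin": 0},{"dx": -0.4,"dy": -3.5,"dz": -0.1,"spin": 0},{"dx": -0.4,"dy": -3.5,"dz": -0.1,"spin": 0},{"dx": -0.4,"dy": -3.5,"dz": -0.1,"spin": 0},{"dx": -0.4,"dy": -3.5,"dz": -0.1,"spin": 0},{"dx": -0.4,"dy": -3.5,"dz": -0.1,"spin": 0},{"dx": -0.4,"dy": -3.5,"dz": -0.1,"spin": 0},{"dx": -0.4,"dy": -3.5,"dz": -0.1,"spin": 0},{"dx": -0.4,"dy": -3.5,"dz": -0.1,"spin": 0},{"dx": -0.3,"dy": -3.5,"dz": 0,"spin": 0},{"dx": 0,"dy": -3.3,"dz": 0,"spin": 0},{"dx": 0,"dy": -3.2,"dz": 0,"spin": 0}]' --claw 7

```text
time: 9.75
ee_pos: [0.5989, -0.2504, 0.4157]
eef_rot: [0.006, 1.0, 0.0, -0.0]
ft_force: [0.1, 0.2, 1.0]
width: 0.0699
grip_force: 0.0
```

Request:
move_arm --steps '[{"dx": 0,"dy": 0,"dz": 0,"spin": 0},{"dx": 0,"dy": 0,"dz": 0,"spin": 0}]'

```text
time: 9.95
ee_pos: [0.5989, -0.2496, 0.4156]
eef_rot: [0.007, 1.0, 0.0, -0.001]
ft_force: [0.3, 1.2, 0.1]
width: 0.0701
grip_force: 0.0
```

Run:
```python
from h import *
plan([.60,-.25,.42],np.radians(90))
c=cam("wrist","w3.npz"); cv2.imwrite("pics/w3.png",cv2.resize(c["img"][:,:,::-1],(800,600),interpolation=cv2.INTER_CUBIC))
```

```text
ee [ 0.5989 -0.2496  0.4156] t 9.95 yawY 1.557 q7 1.98 | tool delta cm [-0.11 -0.04 -0.44] spin(world-down z =>  -0.014 ) F [0.3 1.2 0.1] w 0.0701
```

View pics/w3.png

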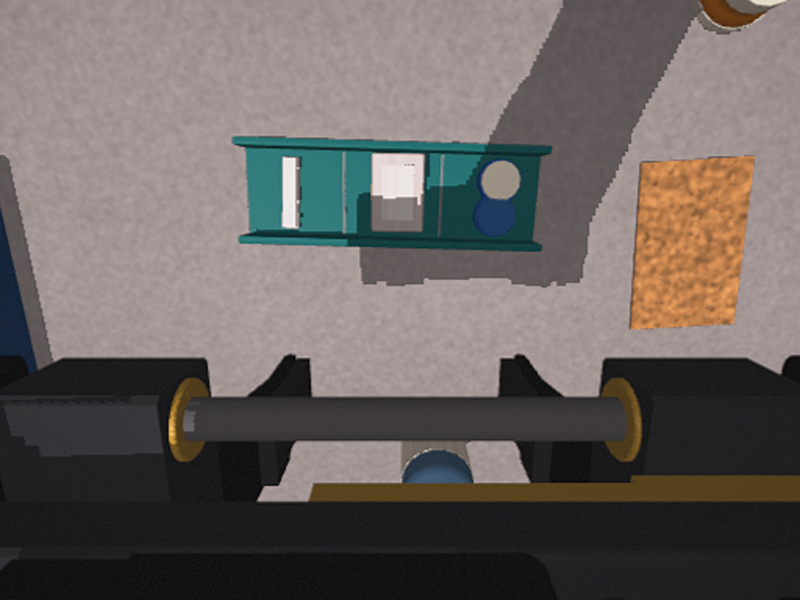

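The wrist view shows the pill box in the tray with its top spanning (372,154) to (424,231). The tray rim corners are at (234,138), (551,150), (541,249) and (240,241).

Run:
```python
from h import *
c=dict(np.load("w3.npz")); S=512/800
b=px2w(c,np.array([(373,153),(425,155),(423,231),(371,230)])*S,.03); t=px2w(c,np.array([(234,138),(551,150),(541,249),(240,241)])*S,.034)
print(b.round(4)); print(t.round(4), t.mean(0))
d=t[1]-t[0]+t[2]-t[3]; yaw=np.arctan2(d[1],d[0]); print("tray y dir",yaw, "box",b.mean(0))
m,s,ce=blob(c,(5,80,80),(20,255,255),(390,90,500,220)); q=px2w(c,cv2.boxPoints(cv2.minAreaRect(cv2.findContours(m,0,1)[0][0])),.004); print("mat",q.mean(0).round(4),q.round(3)[:,:2].tolist())
p=b.mean(0); p[2]=.0075+r.tips_ahead+.003; plan(p,yaw)
```

```text
[[ 0.5039 -0.2716  0.03  ]
 [ 0.5058 -0.2331  0.03  ]
 [ 0.5615 -0.2348  0.03  ]
 [ 0.5602 -0.2749  0.03  ]]
[[ 0.4925 -0.372   0.034 ]
 [ 0.5039 -0.1412  0.034 ]
 [ 0.5761 -0.144   0.034 ]
 [ 0.5669 -0.3753  0.034 ]] [ 0.53484111 -0.25812783  0.034     ]
tray y dir 1.5263194276683025 box [ 0.53288402 -0.25357507  0.03      ]
mat [ 0.5797 -0.0102  0.004 ] [[0.65, -0.054], [0.502, -0.061], [0.509, 0.029], [0.658, 0.045]]
ee [ 0.5992 -0.2484  0.4157] t 10.0 yawY 1.559 q7 1.98 | tool delta cm [ 6.62 -0.62 22.31] spin(world-down z =>  0.032 ) F [-0.1  0.9  0.6] w 0.07
```

Request:
move_arm --steps '[{"dx": 2.2,"dy": -0.2,"dz": 0,"spin": 0.032},{"dx": 2.2,"dy": -0.2,"dz": 0,"spin": 0},{"dx": 2.2,"dy": -0.2,"dz": 0,"spin": 0},{"dx": 0,"dy": 0,"dz": 4,"spin": 0},{"dx": 0,"dy": 0,"dz": 4,"spin": 0},{"dx": 0,"dy": 0,"dz": 4,"spin": 0},{"dx": 0,"dy": 0,"dz": 3,"spin": 0},{"dx": 0,"dy": 0,"dz": 0,"spin": 0},{"dx": 0,"dy": 0,"dz": 0,"spin": 0}]'

```text
time: 10.9
ee_pos: [0.5334, -0.252, 0.267]
eef_rot: [0.022, 1.0, 0.0, -0.0]
ft_force: [0.5, -0.9, 0.9]
width: 0.0701
grip_force: 0.0
```

```bash
python3 -c "
from h import *
plan([.5329,-.2536,.0105+r.tips_ahead],1.526)"
```

```text
ee [ 0.5334 -0.252   0.267 ] t 10.9 yawY 1.528 q7 2.01 | tool delta cm [ 0.04 -0.17  7.43] spin(world-down z =>  0.002 ) F [ 0.5 -0.9  0.9] w 0.0701
```

Request:
move_arm --steps '[{"dx": 0,"dy": -0.15,"dz": 2.5,"spin": 0},{"dx": 0,"dy": 0,"dz": 2.5,"spin": 0},{"dx": 0,"dy": 0,"dz": 1.6,"spin": 0},{"dx": 0,"dy": 0,"dz": 0.6,"spin": 0},{"dx": 0,"dy": 0,"dz": 0,"spin": 0},{"dx": 0,"dy": 0,"dz": 0,"spin": 0}]'

```text
time: 11.5
ee_pos: [0.5334, -0.2546, 0.1956]
eef_rot: [0.022, 1.0, -0.0, 0.001]
ft_force: [1.1, -0.4, -0.1]
width: 0.0701
grip_force: 0.0
```

Request:
move_arm --steps '[{"dx": 0,"dy": 0,"dz": 0,"spin": 0},{"dx": 0,"dy": 0,"dz": 0,"spin": 0},{"dx": 0,"dy": 0,"dz": 0,"spin": 0},{"dx": 0,"dy": 0,"dz": 0,"spin": 0},{"dx": 0,"dy": 0,"dz": 0,"spin": 0},{"dx": 0,"dy": 0,"dz": 0,"spin": 0},{"dx": 0,"dy": 0,"dz": 0,"spin": 0}]' --claw 3 --squeeze 15

```text
time: 12.2
ee_pos: [0.5328, -0.2544, 0.1943]
eef_rot: [0.022, 1.0, 0.0, 0.0]
ft_force: [-0.4, 0.4, 1.7]
width: 0.0397
grip_force: 15.0
```

Request:
move_arm --steps '[{"dx": 0,"dy": 0,"dz": -2,"spin": 0},{"dx": 0,"dy": 0,"dz": -3,"spin": 0},{"dx": 0,"dy": 0,"dz": -3,"spin": 0},{"dx": -0.5,"dy": 2.5,"dz": 0,"spin": 0},{"dx": -0.5,"dy": 3.5,"dz": 0,"spin": 0},{"dx": -0.5,"dy": 3.5,"dz": 0,"spin": 0},{"dx": -0.5,"dy": 3.5,"dz": 0,"spin": 0},{"dx": -0.5,"dy": 3.5,"dz": 0,"spin": 0},{"dx": -0.5,"dy": 3.5,"dz": 0,"spin": 0},{"dx": -0.5,"dy": 2.5,"dz": 0,"spin": 0},{"dx": 0,"dy": 2,"dz": 0,"spin": 0},{"dx": 0,"dy": 0,"dz": 0,"spin": 0}]'

```text
time: 13.4
ee_pos: [0.5788, -0.0076, 0.2738]
eef_rot: [0.02, 1.0, 0.001, -0.0]
ft_force: [0.6, -0.7, -1.2]
width: 0.04
grip_force: 15.0
```

```bash
python3 -c "
from h import *
plan([.579,-.011,.0106+r.tips_ahead],1.526)"
```

```text
ee [ 0.5788 -0.0076  0.2738] t 13.4 yawY 1.531 q7 1.55 | tool delta cm [-0.04 -0.35  8.1 ] spin(world-down z =>  0.005 ) F [ 0.6 -0.7 -1.2] w 0.04
```

Request:
move_arm --steps '[{"dx": 0,"dy": -0.3,"dz": 2.5,"spin": 0},{"dx": 0,"dy": 0,"dz": 2.5,"spin": 0},{"dx": 0,"dy": 0,"dz": 2,"spin": 0},{"dx": 0,"dy": 0,"dz": 0.5,"spin": 0},{"dx": 0,"dy": 0,"dz": 0.3,"spin": 0},{"dx": 0,"dy": 0,"dz": 0.2,"spin": 0},{"dx": 0,"dy": 0,"dz": 0,"spin": 0},{"dx": 0,"dy": 0,"dz": 0,"spin": 0}]'

```text
time: 14.2
ee_pos: [0.5789, -0.0143, 0.195]
eef_rot: [0.022, 1.0, 0.0, 0.001]
ft_force: [0.2, -0.2, -1.2]
width: 0.04
grip_force: 15.0
```

Request:
move_arm --steps '[{"dx": 0,"dy": 0,"dz": 0.2,"spin": 0},{"dx": 0,"dy": 0,"dz": 0,"spin": 0},{"dx": 0,"dy": 0,"dz": 0,"spin": 0}]'

```text
time: 14.5
ee_pos: [0.5786, -0.0142, 0.1923]
eef_rot: [0.022, 1.0, 0.0, 0.0]
ft_force: [-1.0, -0.3, -0.8]
width: 0.04
grip_force: 15.0
```

Request:
move_arm --steps '[{"dx": 0,"dy": 0,"dz": 0.15,"spin": 0},{"dx": 0,"dy": 0,"dz": 0,"spin": 0},{"dx": 0,"dy": 0,"dz": 0,"spin": 0}]'

```text
time: 14.8
ee_pos: [0.5789, -0.0142, 0.1919]
eef_rot: [0.022, 1.0, 0.0, 0.0]
ft_force: [-4.9, 0.6, 11.4]
width: 0.0398
grip_force: 15.0
```

Request:
move_arm --steps '[{"dx": 0,"dy": 0,"dz": 0,"spin": 0},{"dx": 0,"dy": 0,"dz": 0,"spin": 0},{"dx": 0,"dy": 0,"dz": 0,"spin": 0},{"dx": 0,"dy": 0,"dz": 0,"spin": 0},{"dx": 0,"dy": 0,"dz": -2,"spin": 0},{"dx": 0,"dy": 0,"dz": -3,"spin": 0},{"dx": 0,"dy": 0,"dz": -2,"spin": 0}]' --claw 7.5

```text
time: 15.5
ee_pos: [0.5789, -0.0143, 0.2623]
eef_rot: [0.022, 1.0, 0.0, 0.001]
ft_force: [-0.5, -0.4, 0.0]
width: 0.0742
grip_force: 0.0
```

Request:
move_arm --steps '[{"dx": 0,"dy": 0,"dz": 0,"spin": 0.14},{"dx": 0,"dy": 0,"dz": 0,"spin": 0.14},{"dx": 0,"dy": 0,"dz": 0,"spin": 0.14},{"dx": 0,"dy": 0,"dz": 0,"spin": 0.14},{"dx": 0,"dy": 0,"dz": 0,"spin": 0.14},{"dx": 0,"dy": 0,"dz": 0,"spin": 0.14},{"dx": 0,"dy": 0,"dz": 0,"spin": 0.14},{"dx": 0,"dy": 0,"dz": 0,"spin": 0.14},{"dx": 0,"dy": 0,"dz": 0,"spin": 0.14},{"dx": 0,"dy": 0,"dz": 0,"spin": 0.14},{"dx": 0,"dy": 0,"dz": 0,"spin": 0.14},{"dx": 0,"dy": 0,"dz": 0,"spin": 0.03}]' --claw 8.5

```text
time: 16.7
ee_pos: [0.5786, -0.0141, 0.2606]
eef_rot: [0.724, 0.69, -0.0, -0.0]
ft_force: [-0.3, 0.4, -0.0]
width: 0.0851
grip_force: 0.0
```

Run:
```python
from h import *
plan([.579,-.0142,.0075+r.tips_ahead],1.526-np.pi/2)
c=cam("wrist","w4.npz"); cv2.imwrite("pics/w4.png",cv2.resize(c["img"][:,:,::-1],(800,600),interpolation=cv2.INTER_CUBIC))
t=cam("top","t4.npz"); m=t["img"][120:190,240:310]
cv2.imwrite("pics/w4t.png",np.hstack([cv2.resize(m[:,:,::-1],(380,400)),cv2.resize(t["img"][140:220,140:250][:,:,::-1],(420,400))]))
```

```text
ee [ 0.5786 -0.0141  0.2606] t 16.7 yawY -0.047 q7 0.08 | tool delta cm [-0.01  0.04  7.09] spin(world-down z =>  -0.002 ) F [-0.3  0.4 -0. ] w 0.0851
```

View pics/w4.png

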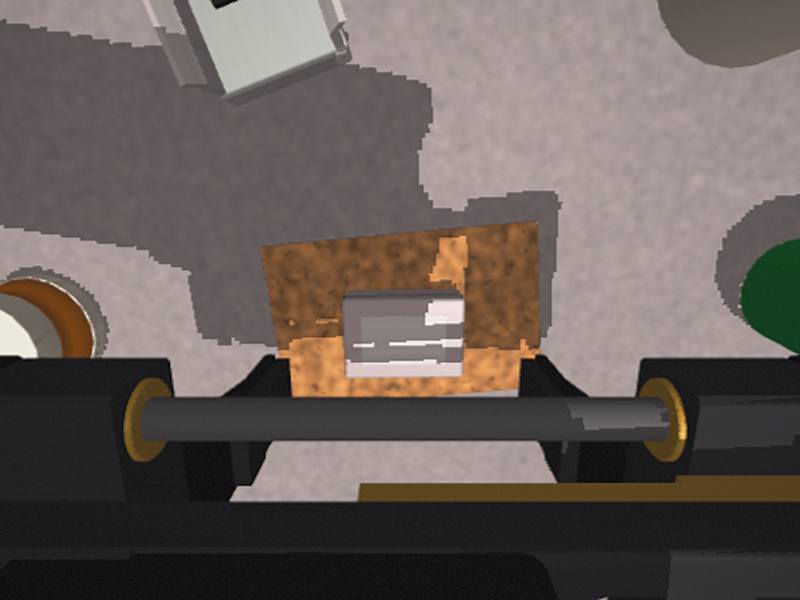

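The box lies flat on the mat, aligned and centred between the fingers at (404,335).

Request:
move_arm --steps '[{"dx": 0,"dy": 0,"dz": 2.5,"spin": 0},{"dx": 0,"dy": 0,"dz": 2.5,"spin": 0},{"dx": 0,"dy": 0,"dz": 1.5,"spin": 0},{"dx": 0,"dy": 0,"dz": 0.5,"spin": 0},{"dx": 0,"dy": 0,"dz": 0,"spin": 0},{"dx": 0,"dy": 0,"dz": 0,"spin": 0}]'

```text
time: 17.4
ee_pos: [0.5791, -0.0143, 0.1917]
eef_rot: [0.722, 0.692, 0.001, 0.0]
ft_force: [-0.2, -0.5, 0.4]
width: 0.0849
grip_force: 0.0
```

Request:
move_arm --steps '[{"dx": 0,"dy": 0,"dz": 0,"spin": 0},{"dx": 0,"dy": 0,"dz": 0,"spin": 0},{"dx": 0,"dy": 0,"dz": 0,"spin": 0},{"dx": 0,"dy": 0,"dz": 0,"spin": 0},{"dx": 0,"dy": 0,"dz": 0,"spin": 0},{"dx": 0,"dy": 0,"dz": 0,"spin": 0},{"dx": 0,"dy": 0,"dz": 0,"spin": 0}]' --claw 5 --squeeze 15

```text
time: 18.1
ee_pos: [0.5787, -0.0141, 0.1909]
eef_rot: [0.722, 0.691, 0.0, -0.0]
ft_force: [-1.3, 0.5, 3.0]
width: 0.0579
grip_force: 15.0
```

Run:
```python
from h import *
plan(sh(25,0,120),1.8546)
```

```text
ee [ 0.5787 -0.0141  0.1909] t 18.1 yawY -0.044 q7 0.13 | tool delta cm [ 25.07  -9.65 -11.13] spin(world-down z =>  1.243 ) F [-1.3  0.5  3. ] w 0.0579
```

Request:
move_arm --steps '[{"dx": 0,"dy": 0,"dz": -2,"spin": 0},{"dx": 0,"dy": 0,"dz": -3,"spin": 0},{"dx": 0,"dy": 0,"dz": -4,"spin": 0},{"dx": 0,"dy": 0,"dz": -3,"spin": 0},{"dx": 0,"dy": 0,"dz": 0,"spin": 0.14},{"dx": 0,"dy": 0,"dz": 0,"spin": 0.14},{"dx": 0,"dy": 0,"dz": 0,"spin": 0.14},{"dx": 0,"dy": 0,"dz": 0,"spin": 0.14},{"dx": 0,"dy": 0,"dz": 0,"spin": 0.14},{"dx": 0,"dy": 0,"dz": 0,"spin": 0.14},{"dx": 0,"dy": 0,"dz": 0,"spin": 0.14},{"dx": 0,"dy": 0,"dz": 0,"spin": 0.14}]'

```text
time: 19.3
ee_pos: [0.5785, -0.0142, 0.3104]
eef_rot: [0.98, 0.199, -0.0, -0.0]
ft_force: [0.6, -0.0, -1.0]
width: 0.0578
grip_force: 15.0
```

Request:
move_arm --steps '[{"dx": 0,"dy": 0,"dz": 0,"spin": 0.12},{"dx": 0,"dy": 0,"dz": 0,"spin": 0}]'

```text
time: 19.5
ee_pos: [0.5785, -0.0141, 0.3104]
eef_rot: [0.99, 0.142, -0.0, 0.0]
ft_force: [-0.2, -0.4, -1.2]
width: 0.0582
grip_force: 15.0
```

Run:
```python
from h import *
plan(sh(25,0,120),1.8546)
```

```text
ee [ 0.5785 -0.0141  0.3104] t 19.5 yawY -1.286 q7 -1.11 | tool delta cm [ -1.02 -26.83   0.82] spin(world-down z =>  0.001 ) F [-0.2 -0.4 -1.2] w 0.0582
```

Request:
move_arm --steps '[{"dx": -0.1,"dy": -2,"dz": 0,"spin": 0},{"dx": -0.1,"dy": -3,"dz": 0,"spin": 0},{"dx": -0.1,"dy": -3,"dz": 0,"spin": 0},{"dx": -0.1,"dy": -3,"dz": 0,"spin": 0},{"dx": -0.1,"dy": -3,"dz": 0,"spin": 0},{"dx": -0.1,"dy": -3,"dz": 0,"spin": 0},{"dx": -0.1,"dy": -3,"dz": 0,"spin": 0},{"dx": -0.1,"dy": -3,"dz": 0,"spin": 0},{"dx": -0.1,"dy": -2,"dz": 0,"spin": 0},{"dx": -0.1,"dy": -1.8,"dz": 0,"spin": 0},{"dx": 0,"dy": 0,"dz": 0,"spin": 0},{"dx": 0,"dy": 0,"dz": 0,"spin": 0}]'

```text
time: 20.7
ee_pos: [0.4933, 0.2396, 0.3106]
eef_rot: [0.99, 0.144, -0.0, 0.0]
ft_force: [0.4, -0.8, -1.4]
width: 0.0579
grip_force: 15.0
```

Run:
```python
from h import *
plan(sh(25,0,31),1.8546); shloc()
c=cam("wrist","w5.npz"); cv2.imwrite("pics/w5.png",cv2.resize(c["img"][:,:,::-1],(800,600),interpolation=cv2.INTER_CUBIC))
```

```text
ee [0.4933 0.2396 0.3106] t 20.7 yawY -1.281 q7 -1.65 | tool delta cm [ 0.03 -0.09  9.74] spin(world-down z =>  0.006 ) F [ 0.4 -0.8 -1.4] w 0.0579
t 20.7 shelf-frame tip mm [ 24.1   0.2 128.4] F [ 0.4 -0.8 -1.4]
```

View pics/w5.png

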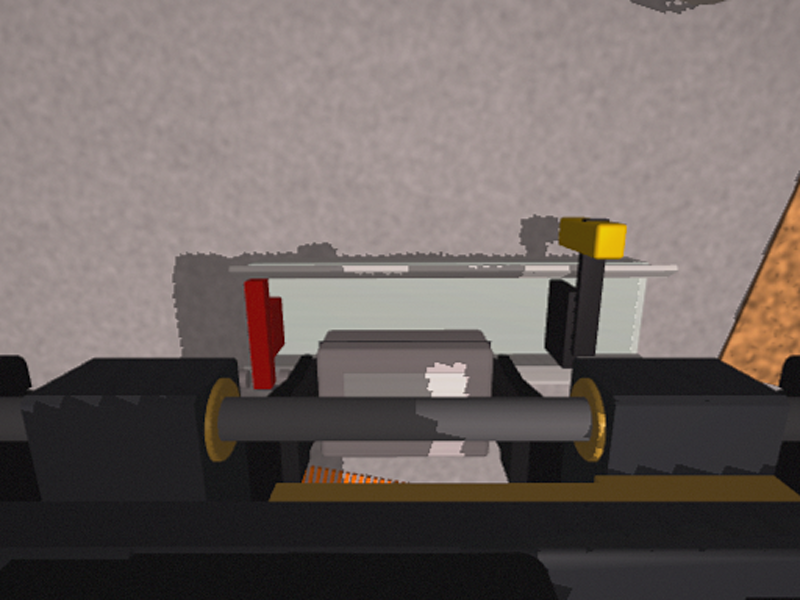

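The stop is down at (265,330), the pusher is back at (560,310), and the box sits over the lane between them. I'll check the lateral fit before lowering.

Run:
```python
from h import *
c=dict(np.load("w5.npz")); off=np.array([0,0,r.tips_ahead])
for n,P in [("lip out -x",(-115,-31,53)),("lip out +x",(115,-31,53)),("lip base in",(0,-25,45)),("floor -x,-y",(-115,-25,25)),("stop face near tip",(95,-27,63)),("pusher front",(-57,-20,50)),("grip top",(-68,-48,80))]:
    print(n,(proj(c,sh(*P)-off)[0]*800/512).round(0))
```

```text
lip out -x [676. 268.]
lip out +x [226. 265.]
lip base in [449. 276.]
floor -x,-y [647. 270.]
stop face near tip [260. 277.]
pusher front [559. 287.]
grip top [611. 240.]
```

Request:
move_arm --steps '[{"dx": 0,"dy": -0.1,"dz": 2,"spin": 0.006},{"dx": 0,"dy": 0,"dz": 2.5,"spin": 0},{"dx": 0,"dy": 0,"dz": 2,"spin": 0},{"dx": 0,"dy": 0,"dz": 1.2,"spin": 0},{"dx": 0,"dy": 0,"dz": 0.8,"spin": 0},{"dx": 0,"dy": 0,"dz": 0.7,"spin": 0},{"dx": 0,"dy": 0,"dz": 0.3,"spin": 0},{"dx": 0,"dy": 0,"dz": 0,"spin": 0},{"dx": 0,"dy": 0,"dz": 0,"spin": 0}]'

```text
time: 21.65
ee_pos: [0.4932, 0.2411, 0.2163]
eef_rot: [0.99, 0.14, 0.0, -0.0]
ft_force: [-0.6, -1.0, -0.3]
width: 0.0583
grip_force: 15.0
```

```bash
python3 -c "
from h import *
shloc()"
```

```text
t 21.65 shelf-frame tip mm [25.6 -0.  34.1] F [-0.6 -1.  -0.3]
```

Request:
move_arm --steps '[{"dx": 0,"dy": 0,"dz": 0.3,"spin": 0},{"dx": 0,"dy": 0,"dz": 0,"spin": 0},{"dx": 0,"dy": 0,"dz": 0.15,"spin": 0},{"dx": 0,"dy": 0,"dz": 0,"spin": 0}]'

```text
time: 22.05
ee_pos: [0.4931, 0.2411, 0.2117]
eef_rot: [0.99, 0.14, 0.0, -0.0]
ft_force: [-2.1, -0.1, 4.7]
width: 0.0579
grip_force: 15.0
```

Request:
move_arm --steps '[{"dx": 0,"dy": 0,"dz": 0,"spin": 0},{"dx": 0,"dy": 0,"dz": 0,"spin": 0},{"dx": 0,"dy": 0,"dz": 0,"spin": 0},{"dx": 0,"dy": 0,"dz": 0,"spin": 0},{"dx": 0,"dy": 0,"dz": 0,"spin": 0}]' --claw 7

```text
time: 22.55
ee_pos: [0.4929, 0.241, 0.2112]
eef_rot: [0.99, 0.14, 0.0, -0.0]
ft_force: [-0.0, 0.2, -0.4]
width: 0.0696
grip_force: 0.0
```

Request:
move_arm --steps '[{"dx": 0,"dy": 0,"dz": -2,"spin": 0},{"dx": 0,"dy": 0,"dz": -3,"spin": 0},{"dx": 0,"dy": 0,"dz": -4,"spin": 0},{"dx": 0,"dy": 0,"dz": 0,"spin": 0}]'

```text
time: 22.95
ee_pos: [0.4945, 0.2412, 0.3059]
eef_rot: [0.99, 0.14, 0.003, -0.002]
ft_force: [1.1, 0.1, -0.1]
width: 0.0699
grip_force: 0.0
```

```bash
python3 -c "
from h import *
shloc();plan(sh(-68,-48,46),1.8546)
c=cam('wrist','w6.npz'); cv2.imwrite('pics/w6.png',cv2.resize(c['img'][:,:,::-1],(800,600)))"
```

```text
t 22.95 shelf-frame tip mm [ 25.3  -1.4 123.7] F [ 1.1  0.1 -0.1]
ee [0.4945 0.2412 0.3059] t 22.95 yawY -1.291 q7 -1.65 | tool delta cm [4.64 9.33 7.78] spin(world-down z =>  -0.004 ) F [ 1.1  0.1 -0.1] w 0.0699
```

View pics/w6.png

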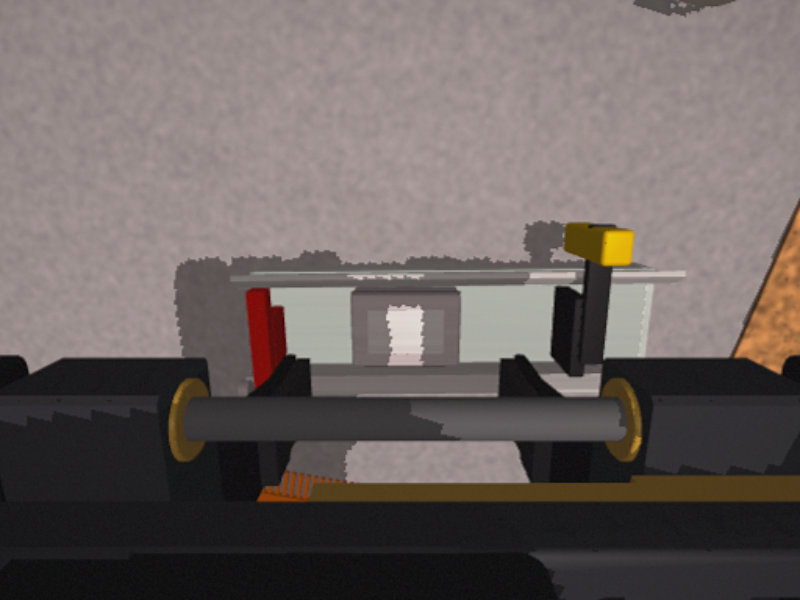

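The box lies flat in the lane at (405,328). Next, the pusher.

Request:
move_arm --steps '[{"dx": 1,"dy": 2,"dz": 0,"spin": 0},{"dx": 1.2,"dy": 2.4,"dz": 0,"spin": 0},{"dx": 1.2,"dy": 2.5,"dz": 0,"spin": 0},{"dx": 1.2,"dy": 2.4,"dz": 0,"spin": 0},{"dx": 0,"dy": 0,"dz": 0,"spin": 0},{"dx": 0,"dy": 0,"dz": 3,"spin": 0},{"dx": 0,"dy": 0,"dz": 3,"spin": 0},{"dx": 0,"dy": 0,"dz": 1.8,"spin": 0},{"dx": 0,"dy": 0,"dz": 0,"spin": 0}]' --claw 4.5

```text
time: 23.9
ee_pos: [0.5614, 0.1647, 0.2201]
eef_rot: [0.99, 0.14, -0.002, 0.001]
ft_force: [-0.5, 0.7, -0.6]
width: 0.0451
grip_force: 0.0
```

Request:
move_arm --steps '[{"dx": 0,"dy": 0,"dz": 0,"spin": 0},{"dx": 0,"dy": 0,"dz": 0,"spin": 0},{"dx": 0,"dy": 0,"dz": 0,"spin": 0},{"dx": 0,"dy": 0,"dz": 0,"spin": 0},{"dx": 0,"dy": 0,"dz": 0,"spin": 0},{"dx": 0,"dy": 0,"dz": 0,"spin": 0},{"dx": 0,"dy": 0,"dz": 0,"spin": 0}]' --claw 0.5

```text
time: 24.6
ee_pos: [0.5631, 0.1644, 0.2237]
eef_rot: [0.99, 0.14, 0.0, -0.0]
ft_force: [-0.5, -0.9, 5.0]
width: 0.0141
grip_force: 15.0
```

```bash
python3 -c "
from h import *
shloc();plan(sh(26,-48,46),1.8546)"
```

```text
t 24.6 shelf-frame tip mm [-67.6 -45.7  41.5] F [-0.5 -0.9  5. ]
ee [0.5631 0.1644 0.2237] t 24.6 yawY -1.29 q7 -1.37 | tool delta cm [ 0.2  -9.36 -0.45] spin(world-down z =>  -0.003 ) F [-0.5 -0.9  5. ] w 0.0141
```

Request:
move_arm --steps '[{"dx": 0,"dy": -0.8,"dz": 0,"spin": 0},{"dx": 0,"dy": -0.8,"dz": 0,"spin": 0},{"dx": 0,"dy": -0.8,"dz": 0,"spin": 0},{"dx": 0,"dy": -0.8,"dz": 0,"spin": 0},{"dx": 0,"dy": -0.8,"dz": 0,"spin": 0},{"dx": 0,"dy": -0.8,"dz": 0,"spin": 0},{"dx": 0,"dy": -0.8,"dz": 0,"spin": 0},{"dx": 0,"dy": -0.8,"dz": 0,"spin": 0},{"dx": 0,"dy": -0.8,"dz": 0,"spin": 0},{"dx": 0,"dy": -0.8,"dz": 0,"spin": 0},{"dx": 0,"dy": -0.5,"dz": 0,"spin": 0},{"dx": 0,"dy": 0,"dz": 0,"spin": 0}]'

```text
time: 25.8
ee_pos: [0.5386, 0.2475, 0.2236]
eef_rot: [0.99, 0.141, -0.001, -0.0]
ft_force: [-5.5, 0.2, 10.0]
width: 0.0141
grip_force: 15.0
```

```bash
python3 -c "
from h import *
shloc()"
```

```text
t 25.8 shelf-frame tip mm [ 19.  -45.4  41.4] F [-5.5  0.2 10. ]
```

Request:
move_arm --steps '[{"dx": 0,"dy": -0.3,"dz": 0,"spin": 0},{"dx": 0,"dy": -0.3,"dz": 0,"spin": 0},{"dx": 0,"dy": 0,"dz": 0,"spin": 0},{"dx": 0,"dy": 0,"dz": 0,"spin": 0}]'

```text
time: 26.2
ee_pos: [0.5371, 0.2525, 0.2235]
eef_rot: [0.99, 0.14, -0.001, -0.0]
ft_force: [-4.6, -2.1, 9.7]
width: 0.0138
grip_force: 15.0
```

```bash
python3 -c "
from h import *
shloc()"
```

```text
t 26.2 shelf-frame tip mm [ 24.3 -45.4  41.3] F [-4.6 -2.1  9.7]
```

Expect the end near 27; creep on until the force rises.

Request:
move_arm --steps '[{"dx": 0,"dy": -0.2,"dz": 0,"spin": 0},{"dx": 0,"dy": 0,"dz": 0,"spin": 0},{"dx": 0,"dy": 0,"dz": 0,"spin": 0}]'

```text
time: 26.5
ee_pos: [0.5366, 0.2542, 0.2236]
eef_rot: [0.99, 0.14, -0.001, -0.0]
ft_force: [-4.9, -2.1, 10.3]
width: 0.0137
grip_force: 15.0
```

Request:
move_arm --steps '[{"dx": 0,"dy": -0.15,"dz": 0,"spin": 0},{"dx": 0,"dy": 0,"dz": 0,"spin": 0},{"dx": 0,"dy": 0,"dz": 0,"spin": 0}]'

```text
time: 26.8
ee_pos: [0.5364, 0.2549, 0.2236]
eef_rot: [0.99, 0.14, -0.001, 0.0]
ft_force: [-4.5, -4.8, 10.0]
width: 0.0142
grip_force: 15.0
```

```bash
python3 -c "
from h import *
shloc()"
```

```text
t 26.8 shelf-frame tip mm [ 26.8 -45.4  41.4] F [-4.5 -4.8 10. ]
```

Request:
move_arm --steps '[{"dx": 0,"dy": -0.15,"dz": 0,"spin": 0},{"dx": 0,"dy": 0,"dz": 0,"spin": 0},{"dx": 0,"dy": 0,"dz": 0,"spin": 0}]'

```text
time: 27.1
ee_pos: [0.5363, 0.2553, 0.2236]
eef_rot: [0.99, 0.139, -0.001, 0.001]
ft_force: [-3.4, -9.1, 11.1]
width: 0.014
grip_force: 15.0
```

Request:
move_arm --steps '[{"dx": 0,"dy": 0.1,"dz": 0,"spin": 0},{"dx": 0,"dy": 0,"dz": 0,"spin": 0}]'

```text
time: 27.3
ee_pos: [0.5363, 0.255, 0.2235]
eef_rot: [0.99, 0.14, -0.001, 0.001]
ft_force: [-4.5, -5.4, 10.5]
width: 0.0137
grip_force: 15.0
```

Request:
move_arm --steps '[{"dx": 0,"dy": 0,"dz": 0,"spin": 0},{"dx": 0,"dy": 0,"dz": 0,"spin": 0},{"dx": 0,"dy": 0,"dz": 0,"spin": 0},{"dx": 0,"dy": 0,"dz": 0,"spin": 0},{"dx": 0,"dy": 0,"dz": -2,"spin": 0},{"dx": 0,"dy": 0,"dz": -3,"spin": 0},{"dx": 0,"dy": 0,"dz": -4,"spin": 0},{"dx": -2,"dy": 2,"dz": -4,"spin": 0},{"dx": -2,"dy": 2,"dz": 0,"spin": 0},{"dx": 0,"dy": 0,"dz": 0,"spin": 0},{"dx": 0,"dy": 0,"dz": 0,"spin": 0}]' --claw 4.5

```text
time: 28.4
ee_pos: [0.509, 0.2062, 0.3534]
eef_rot: [0.99, 0.14, 0.0, -0.001]
ft_force: [0.9, 0.2, 0.2]
width: 0.045
grip_force: 0.0
```

Run:
```python
from h import *
shloc(); off=np.array([0,0,r.tips_ahead])
c=cam("wrist","w7.npz"); im=cv2.resize(c["img"][:,:,::-1],(800,600),interpolation=cv2.INTER_CUBIC)
cv2.imwrite("pics/w7.png",im)
for n,P in [("stop face",(95,-20,63)),("box +x end",(95,-20,49)),("box -x end",(37,-20,49)),("paddle front",(37,-20,55)),("grip",(27,-48,80))]: print(n,(proj(c,sh(*P)-off)[0]*800/512).round(0))
```

```text
t 28.4 shelf-frame tip mm [-12.4  -5.5 171.2] F [0.9 0.2 0.2]
stop face [222. 286.]
box +x end [230. 282.]
box -x end [324. 281.]
paddle front [323. 283.]
grip [331. 241.]
```

View pics/w7.png

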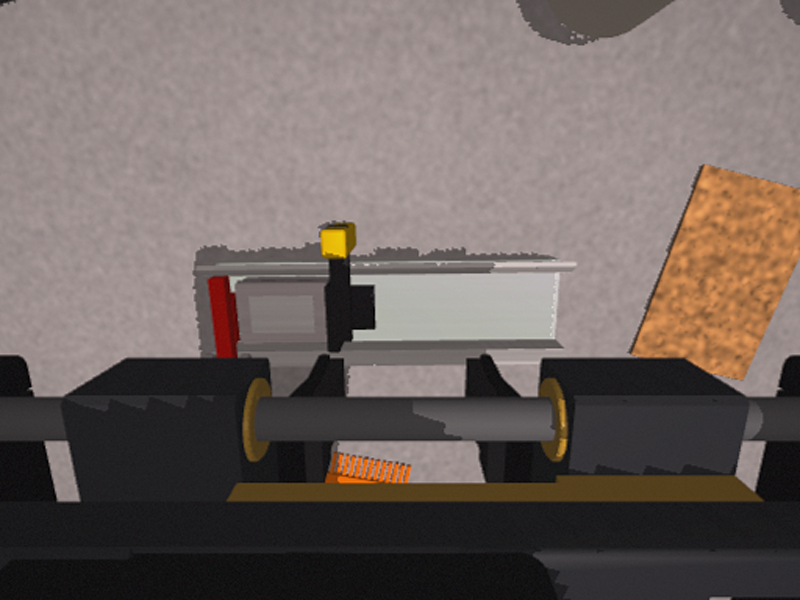

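The box is held snugly between the stop at (225,315) and the paddle at (335,310), flat, and the arm is clear.

```bash
python3 -c "
from bench import job
print(job.close_job())"
```

```text
the job is handed in; nothing more can be done
None
```

I handed the job in at about 28 s: the red stop is down, the pill box lies lid up in the lane held snugly between pusher and stop, and the arm is clear; the hand-in gave no verdict back.

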